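# Hold the label unwinder's tension arm at its stop for threading

### The arm

A 6-joint arm with a two-finger parallel gripper is mounted at the origin on the work surface. World frame = base frame: x ahead of the robot, y to its left, z up, the work surface at z = 0. Lengths are in m, angles in degrees, forces in N, time in s.
With the tool pointing down it reaches from about 0.375 to 0.9 m from the base axis. Payload 3.1 kg.
Tool frame: the origin (TCP) lies on the mounting face of the last link; the fingertips stand 182 mm ahead of it and the grasp point (between the pads) lies 164 mm ahead of it; z points along the fingers, y is the direction in which the jaws open and shut (so a half turn about z gives the same grasp; the last joint's range is limited). The gripper opens to 87 mm and grips with 3 to 60 N. Pads are 19 mm wide; open, the fingers measure 117 mm over their backs; the gripper's body (75 mm by 190 mm) begins 51 mm behind the grasp point.
Start: joints at [54.23, 30.224, 82.088, -0, 67.689, -10.227], TCP at [0.269, 0.564, 0.405] pointing down, gripper open.
Joint ranges: [-176.69, 176.69], [-43.24, 126.21], [12.49, 139.97], [-82, 262], [0, 151.66], [-163.58, 163.58]. Speed limits (degrees/s): [159.86, 159.86, 180, 180, 180, 180].

### API

Orientations are given as a 3x3 rotation matrix whose columns are the frame's x, y, z axes.
In Python, from station import ctrl gives the robot as it stands. Calls block until the motion is done:
- ctrl.move_to(position, orientation): joint-space move of the TCP to a pose.
- ctrl.movel(position, rotation=None, speed=0.15): straight line of the TCP; rotation=None keeps the orientation; speed is the mean speed in m/s.
- ctrl.move_j(angles): joint-space move.
- ctrl.gripper_open() and ctrl.close_gripper(grasp_force=None): open the fingers fully, or close them until they stop; grasp_force is the grip in N (None keeps the last).
- ctrl.pause(seconds).
- ctrl.ik(position, orientation): joint angles nearest the present ones, or None.
- ctrl.observe(): the state.
- ctrl.capture(name): name is "side" or "top" or "wrist"; returns a dict with "color" (420x560x3 uint8, red, green, blue), "range_z" (420x560 float32, m along the optical axis (not along the pixel's ray), 0 where there is no reading), "fx", "fy", "cx", "cy" (pixels), "camera_from_world" (4x4, takes a point from world to camera coordinates); the wrist camera has in their place "mount" (4x4, takes a point from camera to tool coordinates, whose origin is the TCP and whose axes are the flange's). Camera axes: x right, y down, z forward; pixel columns grow to the right and rows downward; lengths in m; the calibration is good to about 2 mm. A picture is of the moment at which its call begins: read the wrist's pose just before it.
A pose or a line that the arm cannot do raises ctrl.PlanningError and nothing moves.
- ctrl.job_done(): hands the job in, once; it reports no verdict.
The state is a dict: "time": time; "joint_positions": joint angles; "qd": joint speeds; "effort": joint torques, N m; "ee_pos": TCP position; "tool_rot": TCP orientation; "force": force on the tool from outside, world axes, zero at the start; "wrist_torque": the same for the moment, N m; "opening": opening from 0.0 (shut) to 1.0 (fully open).
Only numpy, scipy, OpenCV 4.12 (cv2) and the standard library are available. Lean on these libraries where they do the work, as an engineer would, in place of code of your own. Each camera call takes 0.05 s, during which the arm holds its last target.

### The job

The label unwinder is about to be threaded: gently swing its spring-loaded tension arm, the one that carries the roller, forward towards the label printer until it rests against its front stop, and finish while still holding it there with the fingers, so that the labels can be passed under the roller. Ease it over slowly without letting it snap back, never press or pinch it with more than 30 newtons (the push of both fingers added up), and leave the things lying around where they are.

Things in the scene. Friction and masses are not known exactly. Their poses are not given: they have to be found in the camera images.
- unwinder: Label unwinder, fixed: dark base plate 215 x 200 x 8 mm; along its +y edge an upright grey housing (in this frame, mm: x -90 to 80, y 65 to 135, z up to 188); a label roll on a level spindle. Origin: on the bench, below the middle of the roll. x = level, forward, to the label printer (fixed, 145 mm tall, 330 mm ahead); y = along the spindle, to the housing; z up.
- roll_mid (a point): Middle of the label roll, on its axis, 120 mm above the bench. White roll 100 mm in diameter, 100 mm wide (unwinder y -50 to 50), with a black hub disc and a small wing on its free end (to y -67); it turns on the spindle.
- swing_pivot (a point): Fixed point on the tension arm's pivot axis, in line with the roller's middle: 125 mm ahead (+x) of the unwinder's origin, 55 mm above the bench. The axis is parallel to the unwinder's y. A dark hanger plate with a black spring barrel and two rubber stop pins carries the arm, beside the housing (unwinder y 50 to 97, x up to 182, z up to 105 mm).
- tension_arm: Tension arm: flat aluminium bar 16 x 6 mm (at unwinder y 56 to 62 mm) with a level roller at its top: 25 mm diameter, unwinder y -46 to 46, then 29 mm collars to y -50 and 50; it spins freely and counts as the arm. Origin on the pivot axis, z along the arm, y along the axis. At rest its top leans 0.175 rad back to the roll, over 50 mm from roll to roller. A pinch of 10 N loads it with 20 N.
- roller_mid (a point): Point on the roller's axis, at the middle of its length: 125 mm from the pivot along the arm. At rest it is 178 mm above the bench and 103 mm ahead of the unwinder's origin, at the front stop 143 mm above the bench and 213 mm ahead.
- tension_swing (a joint): Swing of the tension arm, rad: 0 at rest, 0.96 at its front stop (leaning 0.785 rad forward); grows as the roller goes forward and down. A torsion spring drives it back, 0.25 N m at rest, 0.6 at the stop: pushing the roller level takes about 2 N at first, 6 N at the stop. Past that the rubber stop gives only 0.2 mm per N. No latch: let go, it snaps back.
- spare_roll: Bystander: spare label roll standing on end, 94 mm diameter, 100 mm tall, on the open (-y) side of the unwinder. Origin: centre of its underside.
- glove_box: Bystander: cardboard box of gloves, 120 x 235 x 75 mm, beyond the housing. Origin: centre of its underside.
- wipe_tub: Bystander: white tub with a grey cap, 84 mm diameter, 135 mm tall, on the housing side. Origin: centre of its underside.
- marker: Bystander: grey marker pen with a black cap, 135 mm long, 13 mm thick, lying on the open side. Origin: centre of its underside.

How it is judged:
By the outcome, as a careful person would: the job done as asked, in the order asked, and still so for the second after the job is handed in, while the arm keeps its last pose, push and grip.
It also fails if it takes over 42 s, if anything falls off the work surface, if the arm or the gripper's body presses on something with over 40 N, if the wrist force passes 120 N, or if a joint passes its speed limit or range.

## Working session

There is one attempt and no reset: what is moved stays moved. The work goes in short steps, each a Python script; the robot and the scene stay as the last script left them, time stands still between calls to the robot, and variables do not carry over. Pictures are saved under pics/ and viewed, and the job is handed in when it is done.

```bash
mkdir -p pics; ls; python3 - <<'E'
from station import ctrl
import cv2,numpy as np
for n in ("side","top","wrist"):
    c=ctrl.capture(n); cv2.imwrite(f"pics/{n}0.png",c["color"][:,:,::-1]); np.savez(f"/tmp/{n}0.npz",**c)
    print(n,c["fx"],c["cx"],c["cy"],np.round(c.get("camera_from_world",c.get("mount")),3).tolist())
print(ctrl.observe())
E
```

```text
pics
side 406.54346493956325 278.39351921705503 209.75642762723635 [[0.855, -0.519, 0.014, -0.437], [-0.266, -0.461, -0.846, 0.305], [0.446, 0.72, -0.532, 0.722], [0.0, 0.0, 0.0, 1.0]]
top 487.4484540925761 272.90415977350597 210.83098959816638 [[-0.022, -1.0, -0.02, 0.092], [-0.993, 0.025, -0.118, 0.565], [0.118, 0.017, -0.993, 1.453], [0.0, 0.0, 0.0, 1.0]]
wrist 297.0780857113308 279.4683716391996 208.4766931468624 [[-0.001, -0.968, -0.25, 0.069], [1.0, -0.0, -0.001, 0.001], [0.001, -0.25, 0.968, 0.02], [0.0, 0.0, 0.0, 1.0]]
{'time': 0.15, 'joint_positions': array([ 5.42318800e+01,  3.02639730e+01,  8.21398598e+01, -1.38318996e-03,
        6.76889658e+01, -1.02260321e+01]), 'qd': array([ 0.16197911, -0.12780705, -0.13689564,  0.06406675, -0.05650334,
       -0.03867211]), 'effort': array([ 3.87960290e-04, -4.40428233e+01, -1.76843280e+01,  6.33010129e-02,
        5.52177778e-02, -1.14442364e-04]), 'ee_pos': array([0.26928715, 0.56371321, 0.4040239 ]), 'tool_rot': array([[-9.02272635e-01,  4.31164969e-01, -9.28568253e-04],
       [ 4.31165887e-01,  9.02271698e-01, -1.32721264e-03],
       [ 2.65573258e-04, -1.59787460e-03, -9.99998688e-01]]), 'force': array([ 0.28716748, -0.89376719,  0.6185859 ]), 'wrist_torque': array([ 0.00177875, -0.01749403, -0.02148045]), 'opening': 0.9971677197051636}
```

View pics/side0.png

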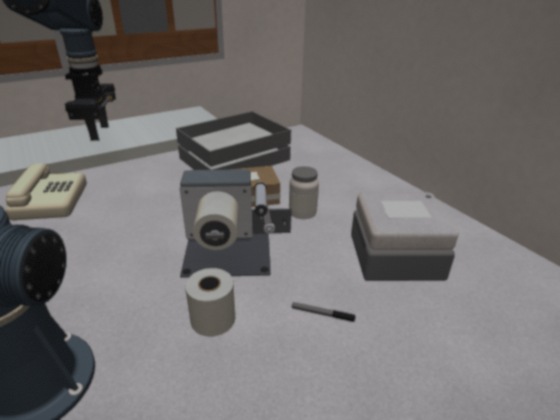

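View pics/top0.png

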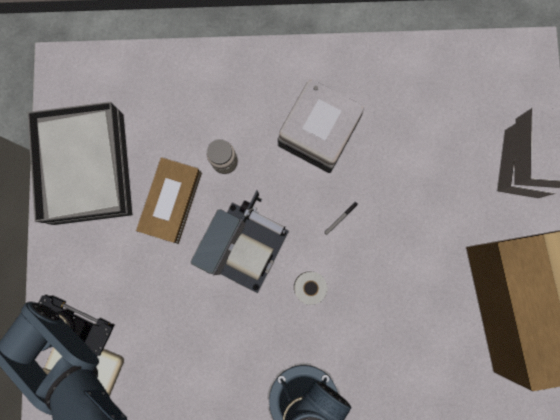

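View pics/wrist0.png

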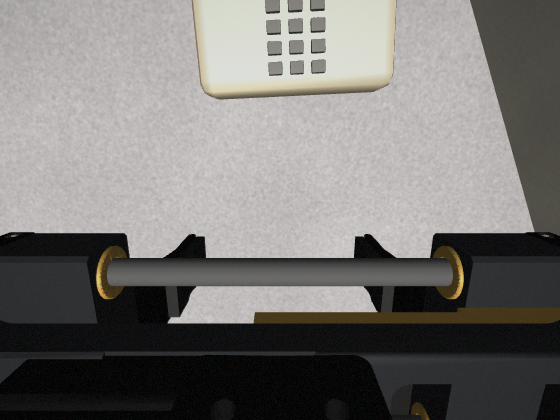

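```bash
cat > h.py <<'E'
import numpy as np,cv2
def cloud(c,T=None):
    z=c["range_z"]; v,u=np.indices(z.shape)
    P=np.stack([(u-c["cx"])/c["fx"]*z,(v-c["cy"])/c["fy"]*z,z],-1)
    if T is None: T=np.linalg.inv(c["camera_from_world"])
    W=P@T[:3,:3].T+T[:3,3]; W[z<=0]=np.nan
    return W
E
python3 - <<'E'
from h import *
c=dict(np.load('/tmp/top0.npz')); W=cloud(c)
print("bench",np.nanmedian(W[300:340,200:260,2]))
crop=c["color"][170:310,170:360,::-1]; cv2.imwrite("pics/crop0.png",cv2.resize(crop,None,fx=4,fy=4,interpolation=2))
m=np.zeros(W.shape[:2],bool); m[180:300,180:300]=1
z=W[...,2]
for lo,hi in ((.18,.196),):
    mm=m&(z>lo)&(z<hi); n,l,s,ce=cv2.connectedComponentsWithStats(mm.astype(np.uint8))
    for i in range(1,n):
        if s[i,4]>30:
            p=W[l==i]; print(s[i],p.mean(0)); print(cv2.minAreaRect((p[:,:2]*1000).astype(np.float32)))
for (u,v) in [(255,258),(250,250),(268,222),(260,217),(278,228),(250,213),(258,197),(310,287),(222,155),(340,220),(320,125)]: print(u,v,np.round(W[v,u],3))
E
```

```text
bench 0.0009512351054624668
[ 190  209   49   65 1553] [0.46993626 0.23666351 0.18860535]
((470.7068786621094, 236.9454803466797), (71.54420471191406, 168.55792236328125), 61.645423889160156)
[244 209  41  27 355] [0.52027758 0.09998987 0.18888033]
((521.5770874023438, 101.427001953125), (121.56212615966797, 27.06426239013672), 61.26317596435547)
255 258 [0.422 0.128 0.172]
250 250 [0.444 0.142 0.163]
268 222 [0.518 0.09  0.192]
260 217 [0.533 0.111 0.186]
278 228 [0.5   0.063 0.196]
250 213 [0.543 0.138 0.198]
258 197 [0.605 0.121 0.075]
310 287 [ 0.337 -0.024  0.103]
222 155 [0.721 0.22  0.134]
340 220 [ 0.536 -0.127  0.013]
320 125 [ 0.798 -0.065  0.147]
```

View pics/crop0.png

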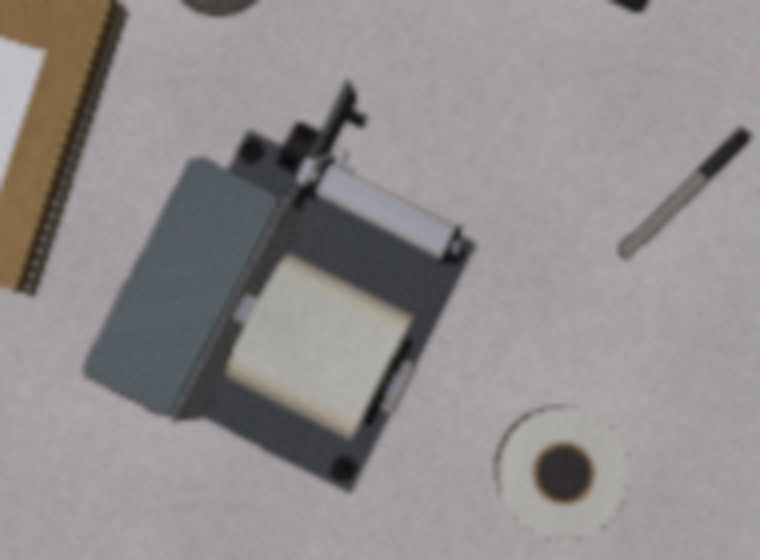

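The top view shows the housing at (220,238), the roll at (250,255), the roller at (268,222), and the hanger at (258,197). The side view agrees. Next I fit the frame and check it against the given sizes.

```bash
cat >> h.py <<'E'
a=np.deg2rad(-28.36)
R=np.array([[np.cos(a),-np.sin(a),0],[np.sin(a),np.cos(a),0],[0,0,1]]); O=np.array([.4276,.1465,0])
E
python3 - <<'E'
from h import *
from scipy.optimize import least_squares
for n in("top","side"):
    c=dict(np.load(f'/tmp/{n}0.npz')); W=cloud(c).reshape(-1,3); U=(W-O)@R; U=U[~np.isnan(U[:,0])]*1000
    def fit(m,r):
        s=least_squares(lambda p:np.hypot(U[m,0]-p[0],U[m,2]-p[1])-r,[U[m,0].mean(),U[m,2].mean()-r/2],loss='soft_l1').x
        return np.round(s,1),m.sum(),U[m,1].min().round(1),U[m,1].max().round(1)
    x,y,z=U.T
    print(n,"roller",fit((abs(y)<40)&(x>75)&(x<135)&(z>150)&(z<210),12.5))
    print("roll",fit((abs(y)<40)&(x>-60)&(x<60)&(z>125)&(z<185),50))
    m=(x>75)&(x<135)&(z>165)&(z<210)&(abs(y)<80); print("roller y",np.percentile(y[m],[1,5,50,95,99]).round(1))
    for lo in(-40,0,40-15):
        mm=m&(y>lo)&(y<lo+15); print(lo,x[mm].mean().round(1),z[mm].mean().round(1))
    m=(abs(x)<40)&(z>150)&(z<178)&(abs(y)<64); print("roll y",np.percentile(y[m],[1,50,99]).round(1))
    m=(z>183)&(z<193)&(y>55); print("housing",np.percentile(x[m],[1,99]).round(1),np.percentile(y[m],[1,99]).round(1))
E
```

```text
top roller (array([104. , 179.3]), np.int64(260), np.float64(-39.9), np.float64(39.8))
roll (array([  0.8, 120.7]), np.int64(1017), np.float64(-40.0), np.float64(40.0))
roller y [-53.3 -49.7   4.1  61.3  73.9]
-40 103.9 188.9
0 103.5 188.7
25 103.4 189.1
roll y [-53.1  -0.6  49.6]
housing [-86.5  96.6] [ 64.6 133.7]
side roller (array([104. , 177.3]), np.int64(196), np.float64(-40.0), np.float64(39.9))
roll (array([  0.6, 119.2]), np.int64(736), np.float64(-39.7), np.float64(39.9))
roller y [-59.3 -56.6 -17.5  64.3  73.6]
-40 102.9 186.5
0 103.4 186.8
25 103.6 186.8
roll y [-57.4  -5.   63.7]
housing [-952.  1141.1] [  64.3 1892.1]
```

Both cameras agree within about 1 mm: roller at x 104, z 178, and roll at x 0.7, z 120. I'll push with closed fingers from behind the roller, and first check that the poses are reachable.

```bash
cat >> h.py <<'E'
O=O+R@np.array([.0007,0,0])
RT=R@np.array([[1,0,0],[0,-1,0],[0,0,-1.]])
def tcp(x,ztip,y=0.): # finger centre in unwinder mm, tip height mm
    return O+R@np.array([x,y,ztip+182])/1000
def arc(s,gap=0,below=25):
    th=s-.175
    return tcp(125+125*np.sin(th)-12.5-9.5-gap, 55+125*np.cos(th)-below)
E
python3 - <<'E'
from h import *
from station import ctrl
for RR in (RT,RT@np.diag([-1,-1,1.])):
    for p in (tcp(68,290),tcp(68,150),arc(0),arc(.5),arc(.96),arc(1.0)):
        q=ctrl.ik(p,RR); print(p.round(3),None if q is None else np.round(q,1))
E
```

```text
[0.488 0.114 0.472] [  0.3  16.   94.5  -0.   69.5 118.7]
[0.488 0.114 0.332] [  0.3  27.  103.9  -0.   49.1 118.7]
[0.5   0.108 0.335] [ -0.4  27.4 102.3  -0.   50.3 118. ]
[0.554 0.078 0.33 ] [ -3.4  30.9  95.7  -0.   53.4 115. ]
[0.597 0.055 0.3  ] [ -5.4  35.9  91.1  -0.   53.  113. ]
[0.6   0.054 0.297] [ -5.5  36.4  90.8  -0.   52.8 112.8]
[0.488 0.114 0.472] [  0.3  16.   94.5  -0.   69.5 -61.3]
[0.488 0.114 0.332] [  0.3  27.  103.9  -0.   49.1 -61.3]
[0.5   0.108 0.335] [ -0.4  27.4 102.3  -0.   50.3 -62. ]
[0.554 0.078 0.33 ] [ -3.4  30.9  95.7  -0.   53.4 -65. ]
[0.597 0.055 0.3  ] [ -5.4  35.9  91.1  -0.   53.  -67. ]
[0.6   0.054 0.297] [ -5.5  36.4  90.8  -0.   52.8 -67.2]
```

```bash
sed -i 's/^RT=.*/RT=R@np.array([[-1,0,0],[0,1,0],[0,0,-1.]])/' h.py
python3 - <<'E'
from h import *
from station import ctrl
ctrl.close_gripper(5)
ctrl.move_to(tcp(68,290),RT)
ctrl.movel(tcp(68,215),RT,speed=.12)
o=ctrl.observe(); print(o["time"],o["force"],o["opening"],(o["ee_pos"]-tcp(68,215)).round(4))
for n in("side","top","wrist"):
    c=ctrl.capture(n); np.savez(f"/tmp/{n}1.npz",**c)
    im=c["color"][:,:,::-1]
    if n=="side": im=cv2.resize(im[120:300,140:340],None,fx=3,fy=3)
    if n=="top": im=cv2.resize(im[150:330,160:380],None,fx=3,fy=3)
    cv2.imwrite(f"pics/{n}1.png",im)
E
```

```text
4.2833 [-0.35557184  0.83997645 -0.54274855] 0.0021667943609843415 [0.0003 0.0002 0.0004]
```

View pics/side1.png

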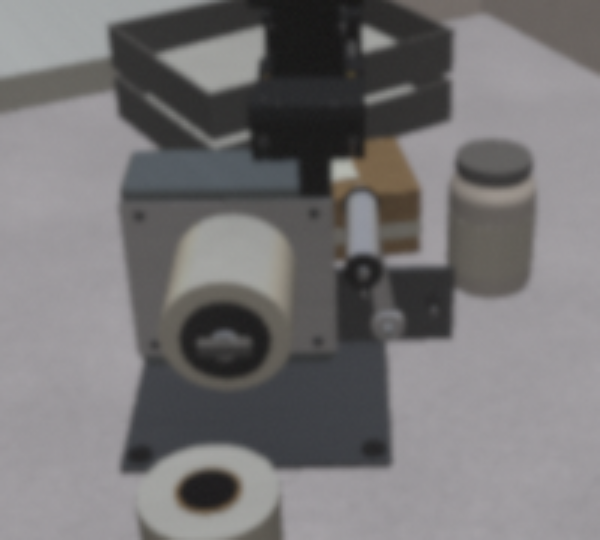

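View pics/wrist1.png

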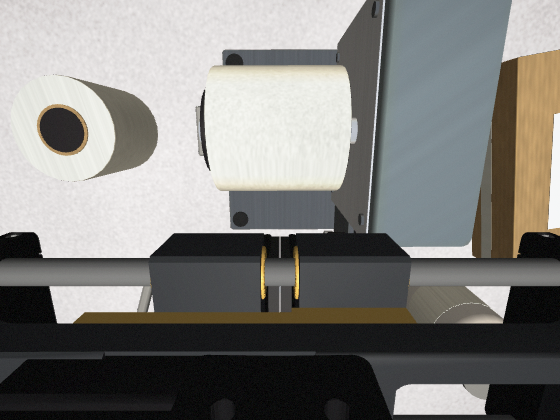

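The side crop shows the closed fingers at (315,175), between the roll (235,260) and the roller (362,240), with free space on both sides. I'll descend and ease forward, watching the force.

```bash
cat > go.py <<'E'
from h import *
from station import ctrl
def st(tag,F0):
    o=ctrl.observe(); f=(o["force"]-F0)@R; u=(o["ee_pos"]-O)@R*1000
    print(tag,round(o["time"],2),"F",f.round(1),"tip",(u-[0,0,182]).round(1)); return f
E
python3 - <<'E'
from go import *
ctrl.movel(tcp(68,153),RT,speed=.06)
fs=[]
for _ in range(8): ctrl.pause(.03); fs.append(ctrl.observe()["force"])
F0=np.mean(fs,0); np.save("/tmp/F0.npy",F0); print(F0,np.std(fs,0))
for g in (8,5,3,1,0):
    ctrl.movel(arc(0,g),RT,speed=.03); st(("gap",g),F0)
for s in (.05,.1,.2,.3):
    ctrl.movel(arc(s),RT,speed=.03); f=st(s,F0)
    if np.linalg.norm(f)>12: print("STOP");break
c=ctrl.capture("side"); cv2.imwrite("pics/side2.png",cv2.resize(c["color"][120:300,140:340,::-1],None,fx=3,fy=3))
E
```

```text
[-0.07187032 -0.16473212  0.03576081] [0.49696942 0.38292742 0.41778674]
('gap', 8) 6.21 F [0.7 0.2 0.1] tip [ 73.5   0.  153.1]
('gap', 5) 6.46 F [-0.2 -0.   0.3] tip [ 76.5   0.  153.1]
('gap', 3) 6.71 F [ 0.6 -0.2 -0.5] tip [ 78.4   0.  153.1]
('gap', 1) 6.96 F [-0.9  0.2  0.7] tip [ 8.00e+01 -1.00e-01  1.53e+02]
('gap', 0) 7.21 F [-2.  -0.   0.8] tip [ 8.080e+01 -1.000e-01  1.529e+02]
0.05 7.57 F [-3.   0.6  0. ] tip [ 8.76e+01 -1.00e-01  1.54e+02]
0.1 7.92 F [-2.9 -0.8  0.3] tip [ 93.8  -0.  154.6]
0.2 8.49 F [-2.5  0.4 -0.8] tip [106.2  -0.  154.9]
0.3 9.06 F [-3.1 -0.4  0.3] tip [118.6  -0.  153.9]
```

View pics/side2.png

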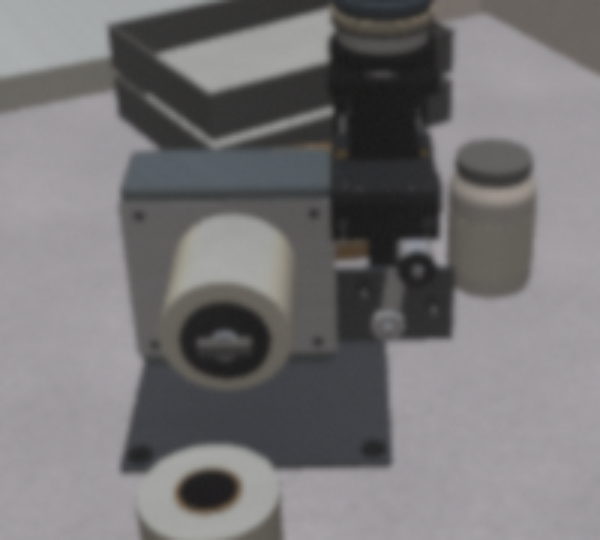

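The roller end (418,268) has moved forward with the fingers (382,250) behind it, and the force of about 3 N matches the spring. I'll continue.

```bash
python3 - <<'E'
from go import *
F0=np.load("/tmp/F0.npy")
for s in (.4,.5,.6,.7,.8,.86,.9,.92):
    ctrl.movel(arc(s),RT,speed=.025); f=st(s,F0)
    if -f[0]>10 or np.linalg.norm(f)>13: print("STOP");break
c=ctrl.capture("side"); cv2.imwrite("pics/side3.png",cv2.resize(c["color"][120:300,140:340,::-1],None,fx=3,fy=3))
E
```

```text
0.4 9.76 F [-2.7  0.3  0.8] tip [130.9  -0.  151.8]
0.5 10.41 F [-3.8  0.7 -0.6] tip [142.9  -0.  148.4]
0.6 11.06 F [-3.9  1.3 -0.4] tip [154.5  -0.  143.8]
0.7 11.71 F [-4.8  0.3  0.5] tip [165.6   0.  138. ]
0.8 12.36 F [-5.4  1.   0.3] tip [176.1  -0.  131.2]
0.86 12.81 F [-5.7  1.2 -0.5] tip [181.9  -0.  126.8]
0.9 13.16 F [-5.1  1.5 -0.5] tip [185.6   0.  123.6]
0.92 13.41 F [-5.4  0.7 -0.6] tip [187.4   0.  121.9]
```

View pics/side3.png

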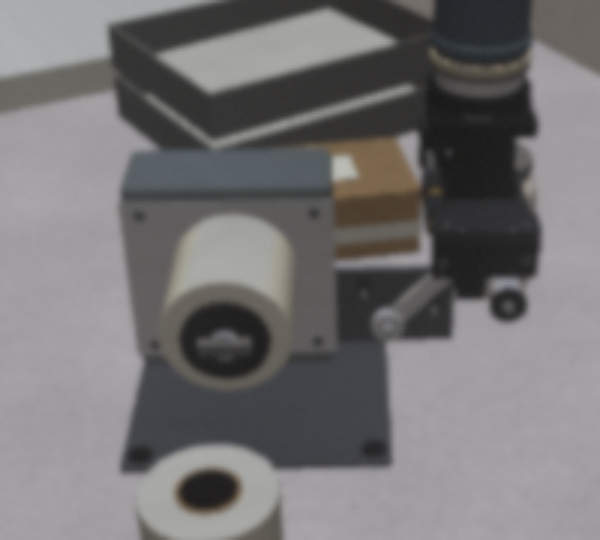

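The arm leans about 40° forward, with the roller end at (508,300) and the fingers behind it. Now small steps until the force rises at the stop.

```bash
python3 - <<'E'
from go import *
F0=np.load("/tmp/F0.npy")
def mean():
    fs=[]
    for _ in range(5): ctrl.pause(.02); fs.append(ctrl.observe()["force"])
    return (np.mean(fs,0)-F0)@R
for s in np.arange(.928,1.02,.006):
    ctrl.movel(arc(s),RT,speed=.01); f=mean(); o=ctrl.observe()
    print(round(s,3),round(o["time"],2),f.round(1),((o["ee_pos"]-O)@R*1000-[0,0,182]).round(2))
    if np.linalg.norm(f)>12: break
E
```

```text
0.928 13.79 [-5.6  1.2 -0.2] [1.8802e+02 1.0000e-02 1.2125e+02]
0.934 14.12 [-5.4  1.1 -0. ] [1.8855e+02 3.0000e-02 1.2078e+02]
0.94 14.46 [-5.2  0.9  0.2] [1.8907e+02 1.0000e-02 1.2022e+02]
0.946 14.79 [-5.6  1.3 -0. ] [1.8961e+02 2.0000e-02 1.1967e+02]
0.952 15.12 [-6.   1.6  0.2] [1.9011e+02 4.0000e-02 1.1916e+02]
0.958 15.46 [-5.7  1.2  0.1] [1.9061e+02 2.0000e-02 1.1861e+02]
0.964 15.79 [-5.7  1.4  0. ] [1.9112e+02 3.0000e-02 1.1807e+02]
0.97 16.12 [-5.6  1.2 -0. ] [1.9156e+02 4.0000e-02 1.1748e+02]
0.976 16.46 [-6.2  1.3 -0.3] [1.9182e+02 5.0000e-02 1.1686e+02]
0.982 16.79 [-7.2  1.8 -0. ] [1.9208e+02 3.0000e-02 1.1621e+02]
0.988 17.12 [-7.7  1.8  0. ] [1.9237e+02 2.0000e-02 1.1555e+02]
0.994 17.46 [-8.   1.6 -0.1] [1.9261e+02 4.0000e-02 1.1490e+02]
1.0 17.79 [-9.   1.6  0.2] [1.9284e+02 4.0000e-02 1.1424e+02]
1.006 18.12 [-9.3  1.9  0. ] [1.9312e+02 2.0000e-02 1.1359e+02]
1.012 18.46 [-10.    1.9   0.2] [1.9337e+02 2.0000e-02 1.1293e+02]
1.018 18.79 [-10.6   2.5  -0.1] [1.9363e+02 1.0000e-02 1.1227e+02]
```

```bash
python3 - <<'E'
from go import *
from scipy.optimize import least_squares
F0=np.load("/tmp/F0.npy")
for n in ("side","top"):
    c=ctrl.capture(n); 
    if n=="side": cv2.imwrite("pics/side4.png",cv2.resize(c["color"][120:300,140:340,::-1],None,fx=3,fy=3))
    else: cv2.imwrite("pics/top4.png",c["color"][:,:,::-1])
    U=(cloud(c).reshape(-1,3)-O)@R*1000; U=U[~np.isnan(U[:,0])]; x,y,z=U.T
    for a,b in ((-44,-17),(17,44)):
        m=(y>a)&(y<b)&(x>195)&(x<240)&(z>125)&(z<165)
        if m.sum()>10:
            print(n,a,m.sum(),least_squares(lambda p:np.hypot(x[m]-p[0],z[m]-p[1])-12.5,[213,143],loss='soft_l1').x.round(1))
ctrl.pause(.5); st("hold",F0)
E
```

```text
side -44 17 [215.8 140.1]
hold 19.39 F [-10.6   2.2   0.7] tip [193.6   0.  112.3]
```

View pics/side4.png

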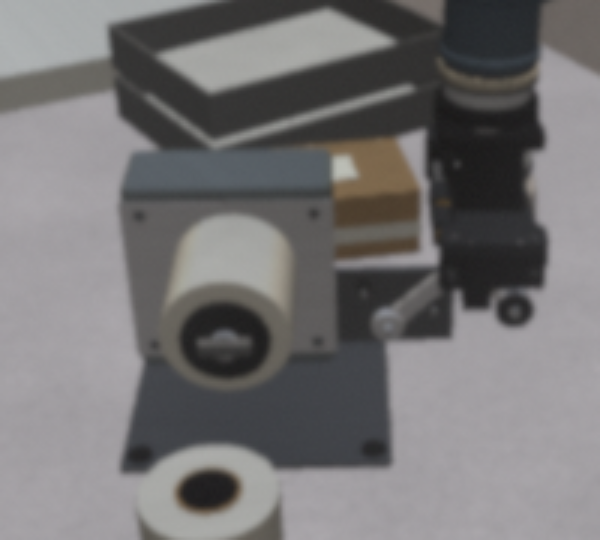

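View pics/top4.png

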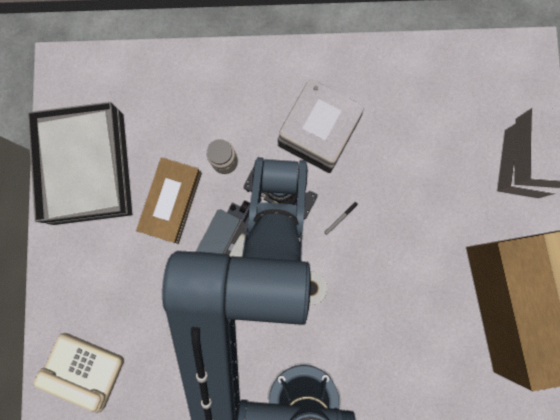

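```bash
python3 - <<'E'
from go import *
st("final",np.load("/tmp/F0.npy")); ctrl.job_done()
E
```

```text
final 19.39 F [-10.6   2.2   0.7] tip [193.6   0.  112.3]
the job is handed in; nothing more can be done
```

The tension arm is at its front stop and the closed fingers are still holding it there. The job was handed in at 19.4 s of the 42 s allowed.

- **How:** I lowered the closed fingers between the roll and the roller. I then eased the roller forward along its arc at 25–30 mm/s, slowing to 10 mm/s in 0.8 mm steps near the stop.
- **Contact and stop:** The force rose from about 2 N at first contact to about 6 N on the spring. At a swing of about 0.97 rad, against 0.96 expected, it started climbing clearly, as the rubber stop would. I pushed about 2 mm further.
- **Holding force:** It holds at about 11 N, steady over a 0.5 s pause. No reading went above that; the limit is 30 N.
- **Camera check:** The side view shows the arm leaning forward with the fingers behind the roller. A rough fit on only 17 points put the roller about 3 mm forward of and below the stop position given, roughly within camera error. The top view of the roller was blocked by the robot, so it gave no second check.
- **Bystanders:** The tub, glove box, marker and spare roll look to be where they were. The spare roll was partly hidden from above but unmoved in the side view.

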